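Hold the dusting stencil over the iced cake

ROBOT

A 7-joint arm with a two-finger parallel gripper is mounted at the origin on the work surface. World frame = base frame: x ahead of the robot, y to its left, z up, the work surface at z = 0. Lengths are in m, angles in degrees, forces in N, time in s.
With the tool pointing down it reaches from about 0.35 to 0.9 m from the base axis. Payload 8.1 kg.
Tool frame: the origin (TCP) lies midway between the tips of the shut fingers; the grasp point (between the pads) lies 19 mm behind it; z points along the fingers, y is the line along which they close (so a half turn about z gives the same grasp; the last joint's range is limited). The gripper opens to 92 mm and grips with 3 to 60 N. Pads are 19 mm wide; open, the fingers measure 130 mm over their backs; the gripper's body (75 mm by 190 mm) begins 47 mm behind the grasp point.
Start: joints at [59.152, 24.895, 1.432, 90.138, -0.665, 64.973, -4.303], TCP at [0.264, -0.567, 0.227] pointing down, gripper open.
Joint ranges: [-149.89, 149.89], [-25.12, 119.58], [-72.63, 75.52], [4.76, 147.25], [-75.54, 255.54], [6.69, 114.76], [-157.13, 157.13]. Speed limits (degrees/s): [127.2, 127.2, 172.46, 172.46, 180, 180, 180].

INTERFACE

Orientations are given as [roll, pitch, yaw] about the fixed x, y, z axes, in that order (R = Rz(yaw) Ry(pitch) Rx(roll)).
In Python, from plant import observe, capture, sign_off gives the robot as it stands.
- The arm moves only by the shell command python3 -m handwheel 'ROWS' [FORCE]. ROWS is JSON, a list of rows, each a list of 7 numbers: the shift along the tool's x, y, z in units of 30 mm (1.0 is 30 mm), then the turn, a rotation vector about the tool's x, y, z in units of 8 degrees (1.0 is 8 degrees), then the opening, from 0 (shut) to 1 (fully open). In form: [[x, y, z, rx, ry, rz, claw], ...]. A call has 1 to 10 rows; each row is the pose to reach, as a shift and turn from the pose commanded when the call began, along the tool's axes at that moment; what a row does not reach only later rows make up. A row lasts 1/10 s, in which the tool goes at most 50 mm and 8.59 degrees, less where a joint would pass 70% of its speed; a pose out of reach is approached as far as the arm can. A call with a gripper value outside its range is refused whole. The fingers move at their own pace and stop on an object; FORCE is the grip in N (left out, the last holds). Time passes only in rows, so rows that repeat a pose let the fingers close. It gives the time, the measured TCP pose, the force, the opening and the grip force at its end, in the units of the state.
- observe(): the state, without advancing time (a new reading comes with each control period).
- capture(name): name is "side" or "top" or "wrist"; returns a dict with "pixels" (480x640x3 uint8, red, green, blue), "z_map" (480x640 float32, m along the optical axis (not along the pixel's ray), 0 where there is no reading), "fx", "fy", "cx", "cy" (pixels), "origin" and "attitude" of the camera in the world; the wrist camera has in their place "hand_eye" (4x4, takes a point from camera to tool coordinates, whose origin is the TCP and whose axes are the flange's). Camera axes: x right, y down, z forward; pixel columns grow to the right and rows downward; lengths in m; the calibration is good to about 2 mm. The wrist camera is an equidistant fisheye: a pixel r from the principal point sees the ray r / f radians off the axis. A picture is of the moment at which its call begins: read the wrist's pose just before it.
- sign_off(): hands the job in; it is judged then, once.
The state is a dict: "clock": time; "qpos": joint angles; "qvel": joint speeds; "joint_efforts": joint torques, N m; "ee_pos": TCP position; "eef_rot": TCP orientation; "wrist_force": force on the tool from outside, world axes, zero at the start; "torque": the same for the moment, N m; "finger_gap": finger opening in m; "gripper_force": force on a finger pad.
Only numpy, scipy, OpenCV 4.12 (cv2) and the standard library are available. Lean on these libraries where they do the work, as an engineer would, in place of code of your own. Each camera call takes 0.05 s, during which the arm holds its last target. There are 200 camera calls.

TASK

The office's coffee-break cake is about to be dusted with cocoa. Lift the steel dusting stencil by its handle out of its storage tray, carry it over the capsule carton, and hold it level about a centimetre above the iced cake, its long sides in line with the cake's and overhanging it evenly all round, never touching the cake or its board; leave the cake, carton and cups where they stand. Finish there, still holding the stencil motionless in the air: do not put it down or let go.

Things in the scene. Friction and masses are not known exactly. Their poses are not given: they have to be found in the camera images.
- stencil: Loose stencil, about 70 g: bare steel blade 120 (x) x 90 (y) x 4 mm with five cross slots, lying flat in the tray at first; wooden cranked handle at its -x end. Origin: centre of the blade's underside; x along its length away from the handle, z up. The handle is a straight bar, x from -152 to -60 mm, 14 mm wide (y), 21 to 35 mm above the blade's underside, on a riser at x = -57 mm.
- stencil_grip (a point): Centre of the stencil's handle bar, at (-106, 0, 28) mm in the stencil's frame; same axes. The bar is 14 mm wide, free at both sides, and can be pinched across that width from above here.
- tray: Fixed black moulded tray. Origin: on the table under the cavity's centre; x from handle end to blade end, z up. It spans x -162 to 78, y -65 to 65 mm. Floor 6 mm above the table; a rim, top 16 mm above the table, surrounds the 130 x 100 mm cavity that the blade lies in. The rim has a 62 mm gap at the -x end; beyond it the floor is bare, the handle bar's underside 27 mm above the table.
- cake: Loose rectangular layer cake, brown sponge and cream icing, on a wooden board; rigid, 0.8 kg in all. Board 150 (x) x 110 (y) x 12 mm, cake 100 (x) x 70 (y) mm, its top 57 mm above the table. Origin: centre of the board's underside; x along the long sides (within 40 degrees of straight away from the robot), z up. Tray and cake stand either side of the carton; which is left varies.
- cake_top (a point): Centre of the cake's flat top, 57 mm above the cake's origin; same axes as the cake.
- carton: Open white carton of coffee capsules standing between tray and cake, loose, 0.9 kg, 240 (x, away from the robot) x 90 (y) x 140 mm tall. Origin: centre of its underside.
- cups: Loose stack of white plastic cups, 70 mm across, 130 mm tall, beyond the carton. Origin: centre of its underside.

How it is judged (in metres and radians):
On the way, in this order (a step that is already met when the one before it is completed fails the run):
1. the stencil is lifted clear out of the tray's cavity (underside of its blade more than 45 mm above the table) (z of stencil in the frame of tray above 0.045 m and contact force between stencil and tray below 0.1 N), for 0.1 s.
2. the stencil passes over the carton, higher than the carton's top (z of stencil in the frame of carton above 0.14 m and y of stencil in the frame of carton between -0.1 and 0.1 m), for 0.04 s.
At the end, for the whole second after the job is handed in: Held at rest by the fingers alone: centre of the blade's underside 3 to 22 mm above the cake's top and within 10 mm sideways of its centre, long sides within 8 degrees of the cake's, level within 5.7 degrees, touching nothing else; cake within 15 mm of its start (z of stencil in the frame of cake_top between 0.003 and 0.022 m and horizontal distance between stencil and cake_top below 0.01 m and angle between the x axis of stencil and the x axis of cake, either way round below 0.14 rad and angle between stencil's own z axis and vertical below 0.1 rad and contact force between stencil and the fingers above 1 N and contact force between stencil and cake below 0.1 N and contact force between stencil and tray below 0.1 N and contact force between stencil and carton below 0.1 N and contact force between stencil and cups below 0.1 N and linear speed of stencil below 0.02 m/s and angular speed of stencil below 0.15 rad/s and distance of cake from where it was at the start of the episode below 0.015 m); the arm keeps its last pose, push and grip.
It fails at once if the stencil, fingers or arm touches the cake or its board (contact force between any of stencil, the fingers, the arm and cake above 0.3 N).
It fails at once if the cake is moved more than 15 mm (distance of cake from where it was at the start of the episode above 0.015 m).
It fails at once if the carton or cups is moved more than 20 mm (distance of any of carton, cups from where it was at the start of the episode above 0.02 m).
It also fails if it takes over 51 s, if anything falls off the work surface, if the arm or the gripper's body presses on something with over 40 N, if the wrist force passes 120 N, or if a joint passes its speed limit or range.

## Working session

There is one attempt and no reset: what is moved stays moved. The work goes in short steps, Python scripts to look and compute and a shell command to move; the robot and the scene stay as the last step left them, time stands still between calls to the robot, and variables do not carry over. Pictures are saved under pics/ and viewed, at most 10 in all, crops included, and the job is handed in when it is done.

```bash
mkdir -p pics; ls
python3 - <<'E'
from plant import observe,capture
import cv2,numpy as np
print(observe())
for n in ("top","side"):
    c=capture(n); np.savez(f"{n}.npz",**c)
    print(n,{k:(np.round(v,4).tolist() if not isinstance(v,str) else v) for k,v in c.items() if k not in("pixels","z_map")})
    cv2.imwrite(f"pics/{n}.png",c["pixels"][:,:,::-1])
E
```

```text
pics
{'clock': 0.0, 'qpos': array([59.14926087, 24.93668604,  1.43126159, 90.19045762, -0.66415825,
       64.97266749, -4.30281127]), 'qvel': array([-0.12079968, -0.00551423,  0.04003224,  0.13228088,  0.03369223,
       -0.08061323,  0.02517609]), 'joint_efforts': array([ 1.12984999e-03, -6.67850661e+01,  9.85504277e-01, -3.14458001e+01,
       -6.05729758e-02,  4.28267370e-02,  1.73773769e-04]), 'ee_pos': array([ 0.26358214, -0.56612547,  0.22593336]), 'eef_rot': array([-1.79908924e+02,  8.90422453e-03,  2.49681106e+01]), 'wrist_force': array([-0.02329132, -0.02622531,  0.25032757]), 'torque': array([0.01619039, 0.00594873, 0.03270464]), 'gripper_force': 0.0, 'finger_gap': 0.09170037524253048}
top {'fx': 439.4323, 'fy': 439.4323, 'cx': 323.8702, 'cy': 240.0853, 'origin': [0.5121, -0.0175, 0.8697], 'attitude': [-173.8409, -0.0129, -89.7892]}
side {'fx': 505.8672, 'fy': 505.8672, 'cx': 321.9246, 'cy': 233.6661, 'origin': [0.3304, 0.7709, 0.6853], 'attitude': [-126.3424, 0.7988, -162.1116]}
```

View pics/top.png

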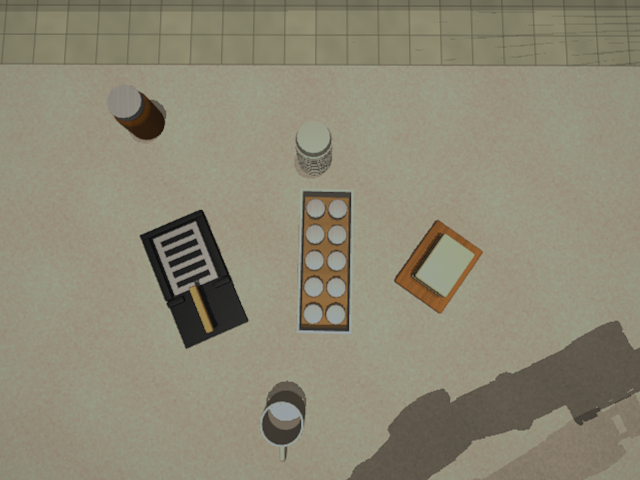

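View pics/side.png

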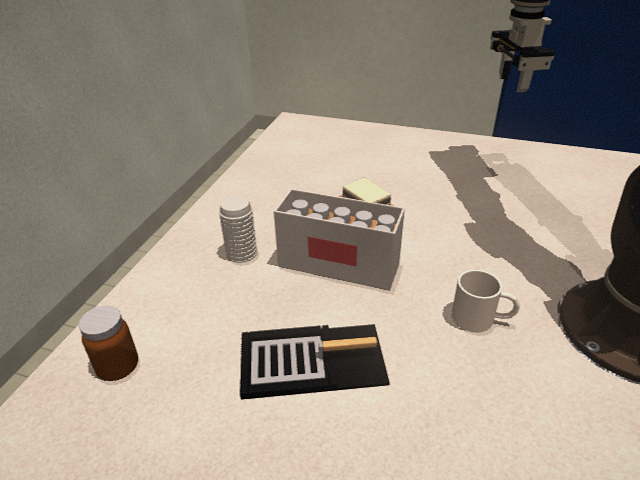

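The top view shows the tray at left around (194,278), with its handle running from (194,287) to (210,330). The carton spans (300–352, 190–332), and the cake is at right around (445,265). The cups are at (314,150) and a mug stands at (283,425). The side view agrees with this layout.

```bash
cat > h.py <<'E'
import numpy as np,cv2
from scipy.spatial.transform import Rotation as R
def rot(a): return R.from_euler("xyz",a,degrees=True).as_matrix()
def cast(c,uv,z):
    uv=np.atleast_2d(uv).astype(float)
    d=np.c_[(uv[:,0]-c["cx"])/c["fx"],(uv[:,1]-c["cy"])/c["fy"],np.ones(len(uv))]@rot(c["attitude"]).T
    o=np.array(c["origin"]); return o+d*((z-o[2])/d[:,2])[:,None]
def blob(m,box):
    k=np.zeros(m.shape,np.uint8); x0,y0,x1,y1=box; k[y0:y1,x0:x1]=m[y0:y1,x0:x1]
    return max(cv2.findContours(k,cv2.RETR_EXTERNAL,cv2.CHAIN_APPROX_NONE)[0],key=cv2.contourArea)
def rect(c,cnt,z):
    p=cast(c,cnt[:,0,:],z)[:,:2]
    (x,y),(w,h),a=cv2.minAreaRect((p*1000).astype(np.float32))
    if w<h: w,h,a=h,w,a+90
    a=(a+90)%180-90
    return [round(float(v),1) for v in (x,y,w,h,a)]  # mm, long-axis yaw deg
E
python3 - <<'E'
from h import *
c=dict(np.load("top.npz")); im=c["pixels"]; hsv=cv2.cvtColor(im,cv2.COLOR_RGB2HSV); H,S,V=[hsv[...,i].astype(int) for i in range(3)]
for p in((440,265),(430,305),(203,310),(165,268),(205,338),(100,300),(420,255)): print(p,hsv[p[1],p[0]],c["z_map"][p[1],p[0]])
wood=(S>110)&(V>60)
ice=(S<110)&(V>100)
print("handle",rect(c,blob(wood,(170,275,235,345)),.041))
b=blob(wood,(385,210,490,320)); print("board",rect(c,b,.012))
k=np.zeros(H.shape,np.uint8); cv2.drawContours(k,[b],-1,1,-1)
k=cv2.erode(k,np.ones((5,5)))
print("ice",rect(c,blob((k>0)&ice,(385,210,490,320)),.057))
print("blade",rect(c,blob((V>100)&(S<60),(158,218,218,296)),.010))
tr=blob(V<60,(130,200,255,355)); print("tray",rect(c,tr,.012))
d=c["z_map"]
for n,p in(("carton",[(303,192),(351,192),(350,331),(299,331)]),): print(n,cast(c,p,.14).round(3))
print("cup",cast(c,(314,138),.13),"mug",cast(c,(283,425),.09))
E
```

```text
(440, 265) [ 42  31 162] 0.81162953
(430, 305) [ 14 177 128] 0.8512728
(203, 310) [ 20 131 158] 0.8231662
(165, 268) [ 18  23 143] 0.8618759
(205, 338) [150   7  37] 0.84869367
(100, 300) [ 20  50 153] 0.8631776
(420, 255) [ 14 174 129] 0.8592556
handle [471.3, 211.5, 91.3, 15.0, 23.4]
board [555.0, -240.8, 148.6, 109.2, -35.7]
ice [553.9, -240.2, 101.4, 68.7, -35.7]
blade [568.7, 254.8, 120.6, 90.4, 23.3]
tray [530.7, 236.7, 238.5, 131.4, 23.8]
carton [[ 0.672  0.018  0.14 ]
 [ 0.673 -0.063  0.14 ]
 [ 0.442 -0.061  0.14 ]
 [ 0.441  0.023  0.14 ]]
cup [[7.70164996e-01 3.99026629e-04 1.30000000e-01]] mug [[0.27847949 0.05120956 0.09      ]]
```

Handle and blade agree, with the stencil at yaw 23.4° and the grip point at (471, 211). The cake is at (554, −240.5) with yaw −35.7°. I'll move above the handle at the current height.

```bash
cat > go.py <<'E'
# usage: go.py x y z yaw  (m, deg): tool-axis shift/turn in move units, from the measured pose
import sys; from h import *; from plant import observe
s=observe(); x,y,z,w=map(float,sys.argv[1:5]); A=rot(s["eef_rot"])
T=rot([180,0,w])
print("shift",(A.T@(np.array([x,y,z])-s["ee_pos"])/.03).round(2),"turn",(np.degrees(R.from_matrix(A.T@T).as_rotvec())/8).round(2))
print(s["ee_pos"].round(4),s["eef_rot"].round(2),s["qpos"].round(1),round(float(s["clock"]),2),s["wrist_force"].round(2),s["finger_gap"].round(4))
E
python3 -m handwheel '[[0.5,-0.6,0,0,0,0,1],[1.5,-1.8,0,0,0,0,1],[2.5,-3,0,0,0,0,1],[3.5,-4.2,0,0,0,0,1],[4.5,-5.4,0,0,0,0,1],[5.5,-6.6,0,0,0,0,1],[6.5,-7.8,0,0,0,0,1],[7.5,-9,0,0,0,0,1],[8.5,-10.2,0,0,0,0,1],[9.5,-11.4,0,0,0,0,1]]'
python3 go.py .471 .2115 .19 23.4
```

```text
clock: 1.1
ee_pos: [0.3777, -0.1344, 0.2267]
eef_rot: [180.0, 0.0, 25.0]
wrist_force: [1.4, -0.3, -0.0]
finger_gap: 0.0915
gripper_force: 0.0
shift [ 7.68 -9.14  1.22] turn [0.   0.   0.19]Traceback (most recent call last):
  File "go.py", line 6, in <module>
    print(s["ee_pos"].round(4),s["eef_rot"].round(2),s["qpos"].round(1),round(float(s["clock"]),2),s["wrist_force"].round(2),s["finger_gap"].round(4))
                                                                                                                             ^^^^^^^^^^^^^^^^^^^^^
AttributeError: 'float' object has no attribute 'round'
```

```bash
sed -i 's/s\["finger_gap"\].round(4)/round(s["finger_gap"],4)/' go.py
python3 -m handwheel '[[1,-1.2,0,0,0,0,1],[2,-2.4,0,0,0,0,1],[3,-3.6,0,0,0,0,1],[4,-4.8,0,0,0,0,1],[5,-6,0,0,0,0,1],[6,-7.2,0,0,0,0,1],[7,-8.4,0.2,0,0,0,1],[7.7,-9.1,0.7,0,0,0.2,1],[7.7,-9.1,1.2,0,0,0.2,1],[7.7,-9.1,1.2,0,0,0.2,1]]'
python3 go.py .471 .2115 .017 23.4
python3 - <<'E'
from h import *; from plant import capture
c=capture("wrist"); np.savez("wrist.npz",**c); print(c["hand_eye"].round(4).tolist(),c["fx"],c["cx"],c["cy"])
cv2.imwrite("pics/w1.png",c["pixels"][:,:,::-1])
E
```

```text
clock: 2.1
ee_pos: [0.4706, 0.2088, 0.1885]
eef_rot: [-180.0, 0.3, 23.5]
wrist_force: [-0.5, -0.7, 1.0]
finger_gap: 0.0919
gripper_force: 0.0
shift [ 0.07 -0.08  5.72] turn [-0.    0.03  0.01]
[0.4706 0.2088 0.1885] [-179.99    0.25   23.48] [  -7.3   19.9  -29.   106.2   11.3   57.  -107.6] 2.1 [-0.48 -0.71  1.  ] 0.0919
[[-0.0007, -0.9564, -0.292, 0.0793], [1.0, -0.0009, 0.0007, 0.0001], [-0.0009, -0.292, 0.9564, -0.1569], [0.0, 0.0, 0.0, 1.0]] 371.64829954431775 326.4836692468562 241.16229684784224
```

View pics/w1.png

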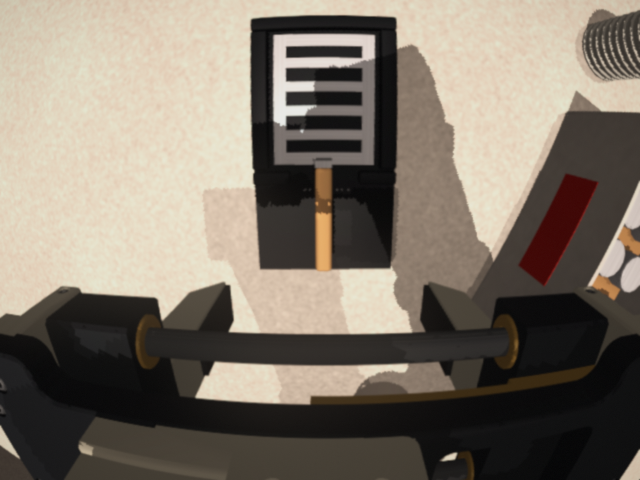

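The wrist view shows the handle from (323,165) to (323,268), centred between the fingers and aligned with the tool. I'll descend and grip.

```bash
python3 -m handwheel '[[0.05,-0.05,1,0,0,0,1],[0.05,-0.05,2,0,0,0,1],[0.05,-0.05,3,0,0,0,1],[0.05,-0.05,4,0,0,0,1],[0.05,-0.05,4.8,0,0,0,1],[0.05,-0.05,5.4,0,0,0,1],[0.05,-0.05,5.7,0,0,0,1],[0.05,-0.05,5.7,0,0,0,1],[0.05,-0.05,5.7,0,0,0,0],[0.05,-0.05,5.7,0,0,0,0]]' 45
python3 -m handwheel '[[0,0,0,0,0,0,0],[0,0,0,0,0,0,0],[0,0,0,0,0,0,0],[0,0,0,0,0,0,0],[0,0,0,0,0,0,0]]' 45
python3 go.py .471 .2115 .25 23.4
```

```text
clock: 3.15
ee_pos: [0.4737, 0.2109, 0.0209]
eef_rot: [180.0, -0.1, 23.3]
wrist_force: [-0.2, -0.1, 0.8]
finger_gap: 0.0805
gripper_force: 0.0
clock: 3.65
ee_pos: [0.4728, 0.2107, 0.0197]
eef_rot: [180.0, 0.0, 23.4]
wrist_force: [-0.6, -0.4, 0.6]
finger_gap: 0.0404
gripper_force: 0.0
shift [-0.04 -0.05 -7.68] turn [ 0.  0. -0.]
[0.4728 0.2107 0.0197] [180.     0.    23.36] [ -12.8   32.9  -23.2  115.3   21.4   35.9 -116.9] 3.65 [-0.63 -0.37  0.59] 0.0404
```

```bash
python3 -m handwheel '[[0,0,0.15,0,0,0,0],[0,0,0.15,0,0,0,0],[0,0,0.15,0,0,0,0],[0,0,0.15,0,0,0,0],[0,0,0.15,0,0,0,0],[0,0,0.15,0,0,0,0],[0,0,0.15,0,0,0,0],[0,0,0.15,0,0,0,0]]' 45
python3 go.py .471 .2115 .22 23.4
```

```text
clock: 4.45
ee_pos: [0.4728, 0.2106, 0.0152]
eef_rot: [180.0, 0.0, 23.4]
wrist_force: [-0.6, -1.0, -0.6]
finger_gap: 0.0136
gripper_force: 44.9
shift [-0.04 -0.05 -6.83] turn [ 0.  0. -0.]
[0.4728 0.2106 0.0152] [180.     0.    23.36] [ -13.    33.3  -22.9  115.4   21.7   35.3 -117.2] 4.45 [-0.62 -1.03 -0.6 ] 0.0136
```

Gripped at 13.6 mm opening. I'll lift it straight up.

```bash
python3 -m handwheel '[[0,0,-0.2,0,0,0,0],[0,0,-0.6,0,0,0,0],[0,0,-1.2,0,0,0,0],[0,0,-2,0,0,0,0],[0,0,-3,0,0,0,0],[0,0,-4,0,0,0,0],[0,0,-5,0,0,0,0],[0,0,-5.9,0,0,0,0],[0,0,-6.5,0,0,0,0],[0,0,-6.8,0,0,0,0]]' 45
python3 -m handwheel '[[0,0,0,0,0,0,0],[0,0,0,0,0,0,0],[0,0,0,0,0,0,0]]'
python3 go.py .4695 -.1786 .22 -35.7
python3 - <<'E'
from h import *; from plant import capture
c=capture("wrist"); np.savez("wrist2.npz",**c)
cv2.imwrite("pics/w2.png",c["pixels"][:,:,::-1])
c=capture("side"); cv2.imwrite("pics/s2.png",c["pixels"][:,:,::-1])
E
```

```text
clock: 5.45
ee_pos: [0.4733, 0.2112, 0.222]
eef_rot: [180.0, -0.2, 23.4]
wrist_force: [0.7, 0.3, -1.2]
finger_gap: 0.0139
gripper_force: 44.9
clock: 5.75
ee_pos: [0.4722, 0.2103, 0.2182]
eef_rot: [180.0, 0.1, 23.4]
wrist_force: [0.1, -0.3, -0.7]
finger_gap: 0.0138
gripper_force: 44.9
shift [-5.22 11.86 -0.05] turn [0.01 0.01 7.38]
[0.4722 0.2103 0.2182] [1.7999e+02 1.1000e-01 2.3370e+01] [  -6.6   18.4  -29.8  103.8   10.3   60.7 -106.8] 5.75 [ 0.09 -0.29 -0.65] 0.0138
```

View pics/w2.png

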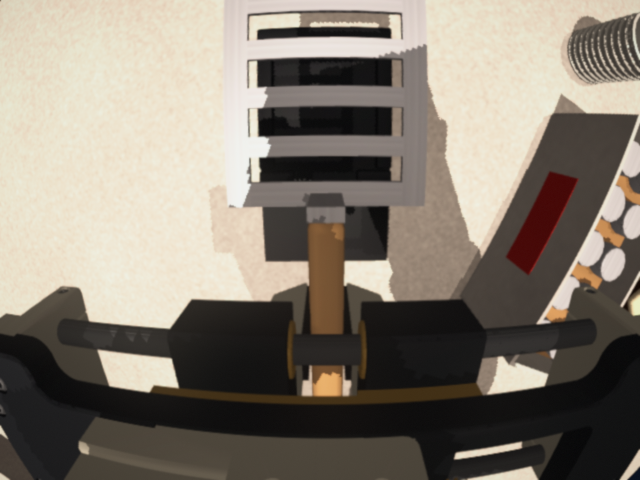

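View pics/s2.png

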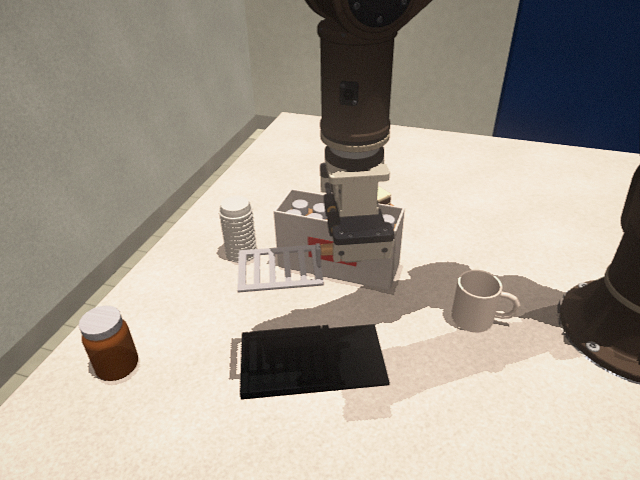

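The wrist view shows the blade at (230–425, 0–205), with the handle between the pads at (325,300). The side view shows the stencil level and clear above the tray. I'll carry it across.

```bash
python3 -m handwheel '[[-0.1,0.2,0,0,0,0.1,0],[-0.3,0.6,0,0,0,0.4,0],[-0.6,1.3,0,0,0,0.8,0],[-0.9,2.1,0,0,0,1.3,0],[-1.3,3,0,0,0,1.9,0],[-1.8,4,0,0,0,2.5,0],[-2.2,5,0,0,0,3.1,0],[-2.6,6,0,0,0,3.7,0],[-3.1,7,0,0,0,4.3,0],[-3.5,8,0,0,0,5,0]]'
python3 go.py .4695 -.1786 .22 -35.7
```

```text
clock: 6.85
ee_pos: [0.4706, -0.0539, 0.2193]
eef_rot: [180.0, 0.0, -17.0]
wrist_force: [1.6, 0.2, -1.0]
finger_gap: 0.0134
gripper_force: 44.9
shift [ 1.18  3.99 -0.02] turn [ 0.   -0.    2.33]
[ 0.4706 -0.0539  0.2193] [179.98   0.   -17.03] [  13.4   12.4  -15.8  110.     4.    58.1 -111.2] 6.85 [ 1.59  0.19 -0.96] 0.0134
```

```bash
python3 -m handwheel '[[0.3,0.9,0,0,0,0.5,0],[0.5,1.7,0,0,0,1,0],[0.7,2.4,0,0,0,1.4,0],[0.9,3,0,0,0,1.75,0],[1.05,3.5,0,0,0,2.05,0],[1.15,3.8,0,0,0,2.25,0],[1.2,4,0,0,0,2.35,0],[1.2,4,0,0,0,2.35,0],[1.2,4,0,0,0,2.35,0],[1.2,4,0,0,0,2.35,0]]'
python3 go.py .4695 -.1786 .12 -35.7
python3 - <<'E'
from h import *; from plant import capture,observe
s=observe(); c=capture("wrist"); np.savez("wrist3.npz",**c,p=s["ee_pos"],r=s["eef_rot"])
cv2.imwrite("pics/w3.png",c["pixels"][:,:,::-1])
c=capture("top"); np.savez("top3.npz",**c); cv2.imwrite("pics/t3.png",c["pixels"][:,:,::-1])
E
```

```text
clock: 7.85
ee_pos: [0.4719, -0.1756, 0.2193]
eef_rot: [-180.0, 0.0, -35.3]
wrist_force: [0.2, 0.4, -1.3]
finger_gap: 0.0139
gripper_force: 44.9
shift [-0.01  0.13  3.31] turn [-0.    0.    0.05]
[ 0.4719 -0.1756  0.2193] [-1.7998e+02  1.0000e-02 -3.5340e+01] [  21.3   14.6   -8.6  106.8    2.5   58.8 -113.6] 7.85 [ 0.16  0.43 -1.33] 0.0139
```

View pics/w3.png

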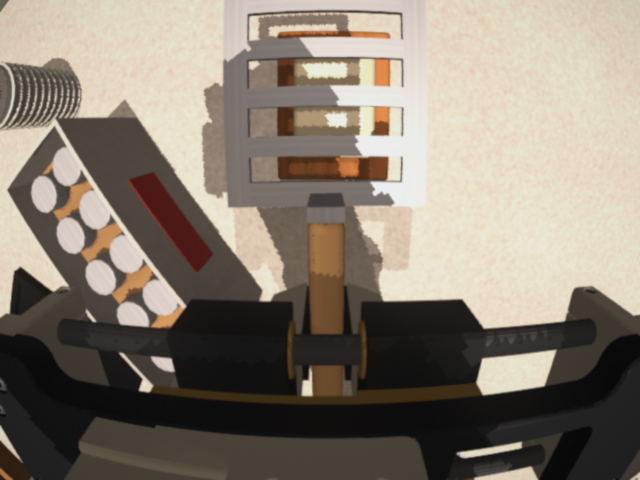

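View pics/t3.png

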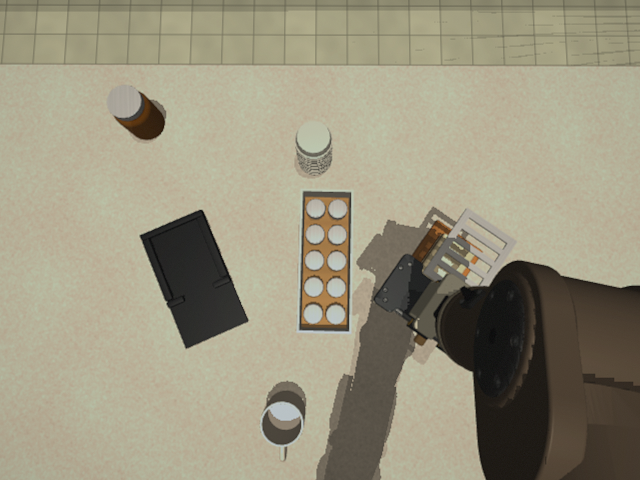

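The wrist view shows the blade at (228–425, 0–205) over the cake board at (280–390, 35–180). In the top view the blade corners are near (467,208) and (516,240), and the carton and cups haven't moved. Next I'll measure the blade's pose in the tool frame from the wrist depth.

```bash
cat > blade.py <<'E'
import sys; from h import *
def pts(c):
    v,u=np.mgrid[0:480,0:640]; x,y=u-c["cx"],v-c["cy"]; r=np.hypot(x,y)+1e-9; th=r/c["fx"]
    d=np.dstack([np.sin(th)*x/r,np.sin(th)*y/r,np.cos(th)]); p=d/d[...,2:]*c["z_map"][...,None]
    T=c["hand_eye"]; return p@T[:3,:3].T+T[:3,3]
def blade(c):
    P=pts(c)*1000; m=(abs(P[...,2]+11)<14)&(P[...,0]>45)&(P[...,0]<190)&(abs(P[...,1])<70)&(c["z_map"]>0)
    m[210:]=False; m=cv2.erode(m.astype(np.uint8),np.ones((3,3)))>0
    q=P[m]; A=np.c_[q[:,:2],np.ones(len(q))]
    for _ in range(3):
        k=np.linalg.lstsq(A,q[:,2],rcond=None)[0]; g=abs(A@k-q[:,2])<3; A,q=A[g],q[g]
    print("n",len(q),"slope deg",np.degrees(k[:2]).round(2),"top-plane z at tool (106,0):",(k@[106,0,1]).round(1))
    ys=[]
    for x0 in np.arange(55,150,5):
        y=q[abs(q[:,0]-x0)<2.5,1]
        if len(y)>10: ys.append((x0,y.min(),y.max()))
    ys=np.array(ys); mid=np.polyfit(ys[:,0],ys[:,1:].mean(1),1)
    print("x range",q[:,0].min().round(1),q[:,0].max().round(1),"width",np.median(ys[:,2]-ys[:,1]).round(1),"mid y at 106",np.polyval(mid,106).round(1),"yaw deg",np.degrees(mid[0]).round(2))
if __name__=="__main__": blade(dict(np.load(sys.argv[1])))
E
python3 blade.py wrist3.npz; python3 blade.py wrist2.npz
python3 - <<'E'
from h import *
c=dict(np.load("top3.npz")); im=c["pixels"]; hsv=cv2.cvtColor(im,cv2.COLOR_RGB2HSV)
P=cast(c,[(467,208),(516,240)],.2143); print(P.round(4))
E
```

```text
n 99 slope deg [-949.52   -2.93] top-plane z at tool (106,0): -902.4
n 122 slope deg [-1256.79     8.88] top-plane z at tool (106,0): -1194.9
[[ 0.6324 -0.2337  0.2143]
 [ 0.584  -0.3057  0.2143]]Traceback (most recent call last):
  File "blade.py", line 19, in <module>
    if __name__=="__main__": blade(dict(np.load(sys.argv[1])))
                             ~~~~~^^^^^^^^^^^^^^^^^^^^^^^^^^^^
  File "blade.py", line 17, in blade
    ys=np.array(ys); mid=np.polyfit(ys[:,0],ys[:,1:].mean(1),1)
                                    ~~^^^^^
IndexError: too many indices for array: array is 1-dimensional, but 2 were indexed
Traceback (most recent call last):
  File "blade.py", line 19, in <module>
    if __name__=="__main__": blade(dict(np.load(sys.argv[1])))
                             ~~~~~^^^^^^^^^^^^^^^^^^^^^^^^^^^^
  File "blade.py", line 17, in blade
    ys=np.array(ys); mid=np.polyfit(ys[:,0],ys[:,1:].mean(1),1)
                                    ~~^^^^^
IndexError: too many indices for array: array is 1-dimensional, but 2 were indexed
```

```bash
sed -i 's/P\[...,2\]+11)<14/P[...,2]-5)<14/' blade.py; python3 blade.py wrist3.npz; python3 blade.py wrist2.npz
```

```text
n 22794 slope deg [0.05 0.05] top-plane z at tool (106,0): 6.2
x range 46.4 142.9 width 89.3 mid y at 106 -0.7 yaw deg -0.33
n 22581 slope deg [ 0.08 -0.02] top-plane z at tool (106,0): 6.2
x range 46.2 142.7 width 89.3 mid y at 106 -0.4 yaw deg -0.34
```

Run:
```python
from h import *; from blade import pts
c=dict(np.load("wrist3.npz")); P=pts(c)*1000; hsv=cv2.cvtColor(c["pixels"],cv2.COLOR_RGB2HSV)
zt=c["p"][2]*1000
wood=(hsv[...,1]>110)&(abs(P[...,2]-(zt-12))<6); wood[200:]=False
q=P[wood]; L=[]
for x0 in np.arange(30,190,4):
    y=q[abs(q[:,0]-x0)<2,1]
    if len(y)>4: L.append((x0,y.min(),y.max(),(y.max()-y.min())))
L=np.array(L);L=L[L[:,3]>105]; print(L.round(1)); print("board x near",q[:,0].min().round(1),"max",q[:,0].max().round(1))
```

```text
[[ 34.  -47.2  59.2 106.4]
 [ 38.  -48.3  59.2 107.5]
 [ 42.  -47.9  60.1 108.1]
 [ 46.  -47.9  60.1 108. ]
 [ 50.  -47.8  59.9 107.7]
 [ 54.  -47.8  59.8 107.6]
 [ 78.  -47.5  59.2 106.7]
 [ 82.  -47.3  59.2 106.5]
 [ 86.  -47.3  60.2 107.5]
 [ 90.  -47.2  60.3 107.5]
 [ 94.  -47.3  60.  107.4]
 [ 98.  -47.3  60.3 107.6]
 [102.  -47.1  60.1 107.2]
 [126.  -46.9  61.3 108.2]
 [130.  -47.   60.8 107.8]
 [134.  -47.1  61.  108.1]
 [138.  -47.   61.1 108.1]
 [142.  -46.9  61.1 108.1]
 [146.  -46.9  61.1 108.1]
 [150.  -46.9  61.1 108. ]
 [154.  -45.8  60.8 106.6]
 [178.  -47.2  61.5 108.8]]
board x near 31.9 max 181.4
```

```bash
python3 go.py .4675 -.180 .125 -35.7
```

```text
shift [-0.04  0.2   3.14] turn [-0.    0.    0.04]
[ 0.4719 -0.1758  0.2193] [-179.99    0.    -35.36] [  21.3   14.6   -8.6  106.8    2.5   58.8 -113.6] 7.95 [-0.5  -0.09 -1.14] 0.0135
```

Wrist and top views agree that the blade needs about 7 mm along tool y and a turn of about 0.8°. I'll correct and lower in two steps.

```bash
python3 -m handwheel '[[0,0.1,0,0,0,0.05,0],[0,0.2,0.2,0,0,0.1,0],[0,0.2,0.7,0,0,0.1,0],[0,0.2,1.4,0,0,0.1,0],[0,0.2,2.1,0,0,0.1,0],[0,0.2,2.8,0,0,0.1,0],[0,0.2,3.4,0,0,0.1,0],[0,0.2,3.7,0,0,0.1,0],[0,0.2,3.7,0,0,0.1,0],[0,0.2,3.7,0,0,0.1,0]]'
python3 go.py .468 -.180 .079 -36
python3 - <<'E'
from h import *; from plant import capture,observe
from blade import pts,blade
s=observe(); c=capture("wrist"); blade(c); P=pts(c)*1000
cv2.imwrite("pics/w4.png",c["pixels"][:,:,::-1])
zt=s["ee_pos"][2]*1000; hsv=cv2.cvtColor(c["pixels"],cv2.COLOR_RGB2HSV)
ice=(abs(P[...,2]-(zt-57))<5)&(P[...,0]>30)&(hsv[...,1]<110); q=P[ice]
print("ice z(tool)",np.median(q[:,2]).round(1),"zt-57",zt-57,"x",q[:,0].min(),q[:,0].max())
for x0 in range(60,160,6):
    y=q[abs(q[:,0]-x0)<3,1]
    if len(y)>20: print(x0,y.min().round(1),y.max().round(1))
E
```

```text
clock: 8.95
ee_pos: [0.4685, -0.1816, 0.1086]
eef_rot: [-180.0, -0.0, -36.2]
wrist_force: [0.2, -0.9, -1.6]
finger_gap: 0.0135
gripper_force: 44.9
shift [-0.05 -0.03  0.99] turn [-0.   -0.   -0.03]
[ 0.4685 -0.1816  0.1086] [-1.7999e+02 -2.0000e-02 -3.6250e+01] [  21.2   22.1   -7.9  114.5    4.3   43.7 -115.4] 8.95 [ 0.21 -0.89 -1.57] 0.0135
n 22601 slope deg [0.07 0.04] top-plane z at tool (106,0): 6.2
x range 46.5 142.9 width 89.3 mid y at 106 -0.7 yaw deg -0.33
ice z(tool) 52.8 zt-57 51.62453026217881 x 44.37752432106551 149.59207848222994
60 -189.7 33.1
66 -193.7 32.5
72 -197.7 -191.5
78 -201.7 32.7
84 -206.7 32.0
90 -210.0 31.9
96 -213.7 32.5
102 -216.5 -212.3
108 -36.5 32.5
114 -36.3 31.8
120 -36.5 31.8
132 -37.1 32.7
138 -37.3 31.5
144 -36.6 31.5
150 -36.6 31.6
```

View pics/w4.png

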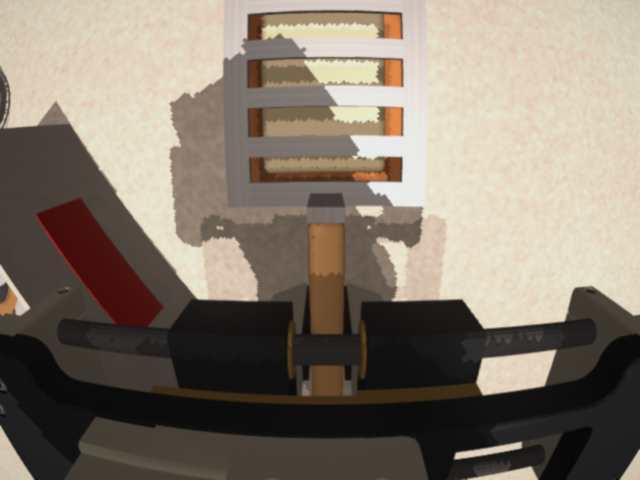

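The wrist view shows icing centred in the slots at (262–382, 12–172), with board showing on both sides. The residual is 1.6 mm. Now the last 30 mm.

```bash
python3 -m handwheel '[[0,-0.03,0.1,0,0,0,0],[0,-0.05,0.3,0,0,0,0],[0,-0.05,0.5,0,0,0,0],[0,-0.05,0.7,0,0,0,0],[0,-0.05,0.85,0,0,0,0],[0,-0.05,0.95,0,0,0,0],[0,-0.05,1,0,0,0,0],[0,-0.05,1,0,0,0,0],[0,-0.05,1,0,0,0,0],[0,-0.05,1,0,0,0,0]]'
python3 -m handwheel '[[0,0,0,0,0,0,0],[0,0,0,0,0,0,0],[0,0,0,0,0,0,0],[0,0,0,0,0,0,0]]'
python3 - <<'E'
from h import *; from plant import capture,observe
from blade import pts,blade
s=observe(); c=capture("wrist"); blade(c); P=pts(c)*1000
hsv=cv2.cvtColor(c["pixels"],cv2.COLOR_RGB2HSV)
zt=s["ee_pos"][2]*1000
ice=(abs(P[...,2]-(zt-57))<4)&(P[...,0]>50)&(abs(P[...,1])<45)&(hsv[...,1]<110); q=P[ice]
print("ice z",np.median(q[:,2]).round(1),zt-57,"ice n",len(q),"y",np.percentile(q[:,1],[1,99]).round(1),"xmin",q[:,0].min().round(1)); print(np.abs(s["qvel"]).max().round(2),s["wrist_force"])
c=capture("side"); cv2.imwrite("pics/s5.png",cv2.resize(c["pixels"][150:350,230:500,::-1],None,fx=2.5,fy=2.5))
E
```

```text
clock: 10.0
ee_pos: [0.4693, -0.1803, 0.0784]
eef_rot: [-180.0, -0.0, -36.2]
wrist_force: [0.1, 0.3, 0.5]
finger_gap: 0.0137
gripper_force: 44.9
clock: 10.4
ee_pos: [0.4692, -0.1802, 0.0783]
eef_rot: [180.0, -0.0, -36.2]
wrist_force: [0.4, -0.4, -0.6]
finger_gap: 0.0135
gripper_force: 44.9
n 22780 slope deg [0.04 0.02] top-plane z at tool (106,0): 6.2
x range 46.4 142.9 width 89.4 mid y at 106 -0.6 yaw deg -0.35
ice z 22.4 21.26652477241535 ice n 14302 y [-33.9  32.8] xmin 56.4
0.1 [ 0.3523849  -0.36802964 -0.61037035]
```

View pics/s5.png

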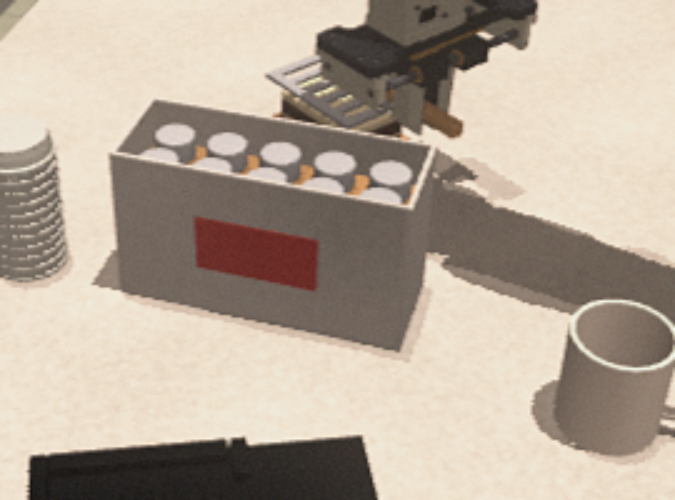

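The crop shows the stencil at (335,95) hovering level over the cake, with the carton at (275,220) undisturbed. The gap is about 12 mm, centred within about 1 mm, and the arm is at rest. I'll hand it in.

```bash
python3 -c "from plant import sign_off; print(sign_off())"
```

```text
the job is handed in; nothing more can be done
None
```

I handed the job in with the stencil held still and level about 12 mm above the cake, centred to within about 1 mm and in line with its long sides; the hand-in did not report a verdict.

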